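# Tip the crayon out of the split tray

### The arm

A 7-joint arm with a two-finger parallel gripper is mounted at the origin on a cart in front of the work surface, level with it; the furniture and walls round the work are solid. World frame = base frame: x ahead of the robot, y to its left, z up, the work surface at z = 0. Lengths are in m, angles in rad, forces in N, time in s.
With the tool pointing down it reaches from about 0.4 to 0.85 m from the base axis. Payload 4.5 kg.
Tool frame: the origin (TCP) lies midway between the tips of the shut fingers; the grasp point (between the pads) lies 19 mm behind it; z points along the fingers, y is the direction in which the jaws open and shut (so a half turn about z gives the same grasp; the last joint's range is limited). The gripper opens to 88 mm and grips with 3 to 60 N. Pads are 18 mm wide; open, the fingers measure 123 mm over their backs; the gripper's body (75 mm by 187 mm) begins 45 mm behind the grasp point.
Start: joints at [1.38, 0.689, -0.195, 1.565, 0.157, 0.902, -0.215], TCP at [0.139, -0.609, 0.239] pointing down, gripper open.
Joint ranges: [-3.01, 3.01], [-0.46, 2.08], [-1.47, 1.51], [0.13, 2.56], [-1, 4.14], [0.04, 2.09], [-2.66, 2.66]. Speed limits (rad/s): [2.57, 2.57, 3.14, 3.14, 3.14, 3.14, 3.14].

### API

Orientations are given as a unit quaternion [x, y, z, w].
In Python, from plant import r gives the robot as it stands. The module is installed in compiled form; this text tells all that it offers.
- The arm moves only by the tool carry_out, never from a script. Its argument "commands" is a list of rows, each a list of 6 numbers: the shift along the tool's x, y, z in m, then the turn, a rotation vector about the tool's x, y, z in degrees. In form: [[dx, dy, dz, wx, wy, wz], ...]. A call has 1 to 12 rows; each row is the pose to reach, as a shift and turn from the pose commanded when the call began, along the tool's axes at that moment; what a row does not reach only later rows make up. A row lasts 1/10 s, in which the tool goes at most 50 mm and 8.59 degrees, less where a joint would pass 70% of its speed; a pose out of reach is approached as far as the arm can. A call with a gripper value outside its range is refused whole. "fingers" is the closure in counts, from 0 (fully open) to 255 (shut), set as the call begins (left out, the last holds). The fingers move at their own pace and stop on an object; "grip_force" is the grip in N (left out, the last holds). Time passes only in rows, so rows that repeat a pose let the fingers close. It gives the time, the measured TCP pose, the force and the opening at its end, in the units of the state.
- r.get_state(): the state, without advancing time (a new reading comes with each control period).
- r.snapshot(name): name is "side" or "top" or "wrist"; returns a dict with "img" (384x512x3 uint8, blue, green, red), "intrinsics" (3x3 intrinsics, pixels), "k1" (the pictures are not rectified: a ray, as slopes to the right and down, at radius r is drawn at 1 + k1 r^2 times it, then the intrinsics apply), "extrinsics" (4x4, takes a point from camera to world coordinates); the wrist camera has in their place "tool_from_camera" (4x4, takes a point from camera to tool coordinates, whose origin is the TCP and whose axes are the flange's). Camera axes: x right, y down, z forward; pixel columns grow to the right and rows downward; lengths in m; the calibration is good to about 2 mm. A picture is of the moment at which its call begins: read the wrist's pose just before it. There is no depth.
- r.finish_job(): hands the job in, once; it reports no verdict.
Trained networks look in a picture, given as the dict that the camera call returned (one of the last four; its "shot" number tells which), for a name from the list of things; names that differ only in an ending like _2 or _b are one class to them, and where a whole thing is asked for, a point or a joint stands for the part that bears it (a point fixed in the world has none). Each returns a list of dicts, best first, with "p" (0 to 1); they miss things now and then, are a little off and sometimes report something else, mostly with a low value. They report only what shows in the picture. A call takes as long as a camera call. They do not tell look-alikes from the thing itself.
- r.spot_in(picture, label): "xyz" ([x, y, z] in m, in world coordinates, good to about 4 mm: the middle of the surface that is visible of it).
- r.spot_point(picture, label): "xyz" ([x, y, z] in m, in world coordinates, good to about 4 mm: a listed point, or the origin of a listed thing).
The state is a dict: "clock": time; "q": joint angles; "qd": joint speeds; "joint_torque": joint torques, N m; "tool_pos": TCP position; "eef_rot": TCP orientation; "contact_force": force on the tool from outside, world axes, zero at the start; "moment": the same for the moment, N m; "opening": opening from 0.0 (shut) to 1.0 (fully open).
Only numpy, scipy, OpenCV 4.12 (cv2) and the standard library are available. Lean on these libraries where they do the work, as an engineer would, in place of code of your own. Each camera call takes 0.05 s, during which the arm holds its last target.

### The job

Pick up the blue split tray by the white grip on its divider and tip the thick marking crayon out of its bay into the steel bowl, without gripping the crayon itself, while the flat wrapped syringe sachet stays in the other bay. Then set the tray down again upright on the worktop, clear of the bowl, and let go.

Things in the scene. Friction and masses are not known exactly. Their poses are not given: they have to be found in the camera images.
- tray_grip (a point): Grip point of the split tray, 80 mm above its underside and 17 mm below the top of the grip: a white upright fin, 12 mm thick along x, 76 mm wide along y, from 35 to 97 mm above the underside, on the divider in the middle of the tray. Pinch it across its 12 mm. Axes: z up, x across the divider from bay to bay, y along the divider.
- split_tray: Loose blue tray, 0.3 kg, 200 (x) x 156 (y) mm; origin under its centre, axes as the grip's. Floor 3 mm; a 42 mm high divider at x=0 parts two equal bays; side walls at y=+-76 mm, 30 mm high. Each bay's outer end is an open lip, ramped up at 22 deg from x=+-75 mm to the edge at +-100 mm, 13 mm high. Tilted 35 to 45 deg about y, the low bay's crayon rolls out; the high bay's sachet stays at the divider.
- crayon: Thick cream marking crayon with red ends, 119 mm long and 24 mm in diameter; it starts lying along the tray's y in one of the two bays (either one) and rolls freely. Origin on its axis, half-way along; its y axis runs along it.
- sachet_mid (a point): Centre of the thin transparent white syringe sachet, 135 x 34 x 12 mm, which starts lying flat along the tray's y in the bay without the crayon.
- steel_bowl: Round stainless steel bowl, 198 mm across the rim, 57 mm high, flat floor 122 mm across, open at the top, loose (0.24 kg), standing on the worktop. Origin at the centre of its underside, z up.
Things that resemble listed ones, but are neither listed nor needed, are in the scene too. Leave any orange or red look-alike of the part that bears sachet_mid alone.

How it is judged:
By the outcome, as a careful person would: the job done as asked, in the order asked, and still so for the second after the job is handed in, with the robot touching nothing.
It also fails if it takes over 67 s, if anything falls off the work surface, if the arm or the gripper's body presses on something with over 40 N, if the wrist force passes 120 N, or if a joint passes its speed limit or range.

## Working session

There is one attempt and no reset: what is moved stays moved. The work goes in short steps, Python scripts to look and compute and a tool call to move; the robot and the scene stay as the last step left them, time stands still between calls to the robot, and variables do not carry over. Pictures are saved under pics/ and viewed, and the job is handed in when it is done.

Besides the shell and the picture viewer there is one more tool, called after "Request:" in YAML: its name, and indented under it one key for each argument. carry_out: Moves the arm, as the interface text tells. Its arguments: {"type":"object","properties":{"commands":{"type":"array","items":{"type":"array","items":{"type":"number"}}},"fingers":{"type":"number"},"grip_force":{"type":"number"}},"required":["commands"]}

```bash
mkdir -p pics; python3 - <<'E'
from plant import r
import cv2,numpy as np
s=r.get_state();print({k:np.round(v,3) for k,v in s.items()})
ims=[]
for n in ["side","top","wrist"]:
    p=r.snapshot(n);cv2.imwrite(f"pics/{n}0.png",p["img"])
    print(n,p["k1"],np.round(p["intrinsics"],1).tolist(),np.round(p.get("extrinsics",p.get("tool_from_camera")),3).tolist())
    for l in ["tray_grip","split_tray","crayon","sachet_mid","steel_bowl"]:
        print(l,[(np.round(d["xyz"],3).tolist(),round(d["p"],2)) for d in r.spot_point(p,l)[:3]])
E
```

```text
{'clock': np.float64(0.0), 'q': array([ 1.38 ,  0.69 , -0.195,  1.566,  0.157,  0.902, -0.215]), 'qd': array([-0.001, -0.001, -0.   , -0.001, -0.001, -0.001,  0.001]), 'joint_torque': array([-1.0000e-03, -5.2756e+01, -1.2670e+00, -1.5343e+01, -5.3000e-02,
        7.0000e-03,  0.0000e+00]), 'tool_pos': array([ 0.139, -0.609,  0.238]), 'eef_rot': array([ 0.994,  0.112, -0.   , -0.001]), 'contact_force': array([ 0.714,  0.721, -0.021]), 'moment': array([0.045, 0.001, 0.079]), 'opening': np.float64(0.999)}
side -0.06895084767748641 [[360.5, 0.0, 252.3], [0.0, 360.5, 190.3], [0.0, 0.0, 1.0]] [[0.999, 0.044, -0.027, 0.636], [0.048, -0.591, 0.805, -0.861], [0.019, -0.806, -0.592, 0.615], [0.0, 0.0, 0.0, 1.0]]
tray_grip [([0.488, -0.166, 0.081], 0.93)]
split_tray [([0.478, -0.169, -0.001], 0.87), ([0.499, 0.107, -0.002], 0.66)]
crayon []
sachet_mid [([0.543, -0.387, 0.007], 0.93), ([0.496, -0.206, 0.014], 0.85), ([0.75, -0.416, 0.004], 0.82)]
steel_bowl [([0.501, 0.104, 0.001], 0.75)]
top -0.019314224174101113 [[413.7, 0.0, 260.8], [0.0, 413.7, 188.4], [0.0, 0.0, 1.0]] [[0.077, -0.976, 0.202, 0.357], [-0.997, -0.076, 0.016, -0.129], [-0.0, -0.202, -0.979, 1.349], [0.0, 0.0, 0.0, 1.0]]
tray_grip [([0.478, -0.167, 0.081], 0.94)]
split_tray [([0.482, -0.173, -0.001], 0.96)]
crayon [([0.468, -0.129, 0.014], 0.74)]
sachet_mid [([0.499, -0.207, 0.01], 0.79), ([0.741, -0.423, 0.008], 0.75), ([0.545, -0.386, 0.007], 0.65)]
steel_bowl [([0.499, 0.112, -0.001], 0.9)]
wrist -0.03613001651333078 [[305.4, 0.0, 258.4], [0.0, 305.4, 190.5], [0.0, 0.0, 1.0]] [[-0.0, -0.947, -0.322, 0.083], [1.0, -0.0, 0.0, -0.0], [-0.0, -0.322, 0.947, -0.146], [0.0, 0.0, 0.0, 1.0]]
tray_grip []
split_tray []
crayon []
sachet_mid []
steel_bowl []
```

View pics/side0.png

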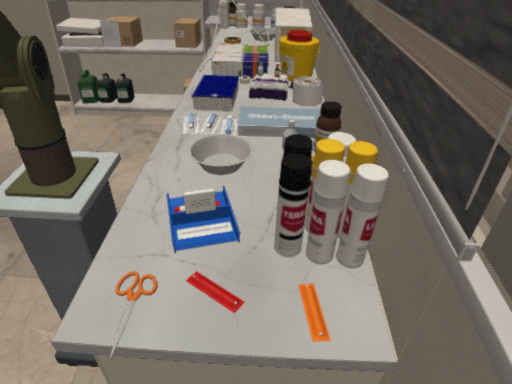

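View pics/top0.png

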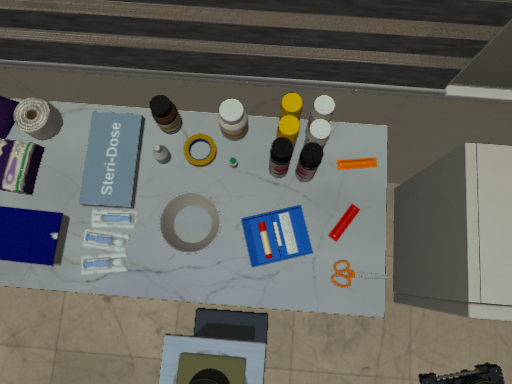

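The side view shows the tray at about (203,218), with the crayon in the bay facing the bowl (221,152). The top view puts the tray at (277,236), the crayon at (265,239) and the bowl at (190,222). Next I'll measure the tray's yaw.

```bash
cat > h.py <<'E'
import cv2,numpy as np
from plant import r
def rays(p,uv):
    K=p["intrinsics"];k=p["k1"]
    d=cv2.undistortPoints(np.array(uv,float).reshape(-1,1,2),np.array(K,float),np.array([k,0,0,0,0.]))[:,0]
    return np.c_[d,np.ones(len(d))]
def onplane(p,uv,z,E=None):
    E=np.array(p["extrinsics"]) if E is None else E
    w=rays(p,uv)@E[:3,:3].T;t=E[:3,3];return t+w*((z-t[2])/w[:,2])[:,None]
def proj(p,P,E=None):
    E=np.array(p["extrinsics"]) if E is None else E
    c=(np.asarray(P)-E[:3,3])@E[:3,:3];s=c[:,:2]/c[:,2:];s=s*(1+p["k1"]*(s**2).sum(1))[:,None]
    K=np.array(p["intrinsics"]);return s@K[:2,:2].T+K[:2,2]
E
python3 - <<'E'
from h import *
for i in range(1):
    p=r.snapshot("top");im=p["img"]
    hsv=cv2.cvtColor(im,cv2.COLOR_BGR2HSV);m=cv2.inRange(hsv,(95,150,60),(125,255,255));m[:, :235]=0;m[:, 320:]=0
    m=cv2.morphologyEx(m,cv2.MORPH_CLOSE,np.ones((15,15)))
    c=max(cv2.findContours(m,0,1)[0],key=cv2.contourArea)
    for z in (0.013,0.03):
        w=onplane(p,c.reshape(-1,2),z)[:,:2]
        print(z,cv2.minAreaRect((w*1000).astype(np.float32)))
s=r.snapshot("side")
def box(p,n,yaw,cx,cy):
    im=cv2.resize(p["img"],None,fx=4,fy=4,interpolation=cv2.INTER_CUBIC)
    R=np.array([[np.cos(yaw),-np.sin(yaw)],[np.sin(yaw),np.cos(yaw)]])
    def L(pts,col):
        P=np.array(pts);P=np.c_[P[:,:2]@R.T+[cx,cy],P[:,2]]
        cv2.polylines(im,[np.int32(proj(p,P)*4+2)],True,col,1)
    L([(a*.1,b*.078,.013) for a,b in[(1,1),(1,-1),(-1,-1),(-1,1)]],(0,255,0))
    for z in(.035,.097):L([(a*.006,b*.038,z) for a,b in[(1,1),(1,-1),(-1,-1),(-1,1)]],(0,0,255))
    c=proj(p,[[cx,cy,.05]])[0]*4;x,y=int(c[0]),int(c[1])
    cv2.imwrite(f"pics/{n}.png",im[max(0,y-250):y+250,max(0,x-250):x+250])
import sys
box(p,"ft1",np.radians(90-0+14),.480,-.170);box(s,"fs1",np.radians(90+14),.480,-.170)
E
```

```text
0.013 ((482.6127014160156, -168.63790893554688), (159.30001831054688, 198.31689453125), 17.46708106994629)
0.03 ((481.0180969238281, -168.1348876953125), (157.27236938476562, 195.79258728027344), 17.467092514038086)
```

View pics/ft1.png

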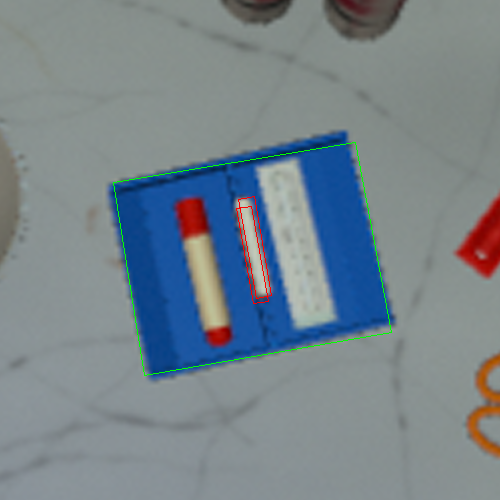

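View pics/fs1.png

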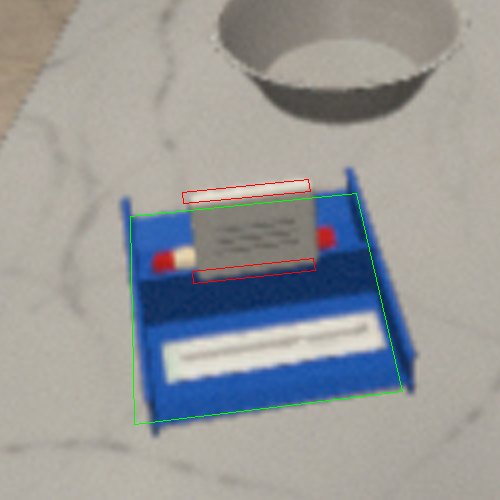

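```bash
cat >> h.py <<'E'
def box(p,n,yaw,cx,cy):
    im=cv2.resize(p["img"],None,fx=4,fy=4,interpolation=cv2.INTER_CUBIC)
    R=np.array([[np.cos(yaw),-np.sin(yaw)],[np.sin(yaw),np.cos(yaw)]])
    def L(pts,col):
        P=np.array(pts);P=np.c_[P[:,:2]@R.T+[cx,cy],P[:,2]]
        cv2.polylines(im,[np.int32(proj(p,P)*4+2)],True,col,1)
    L([(a*.1,b*.078,.013) for a,b in[(1,1),(1,-1),(-1,-1),(-1,1)]],(0,255,0))
    for z in(.035,.097):L([(a*.006,b*.038,z) for a,b in[(1,1),(1,-1),(-1,-1),(-1,1)]],(0,0,255))
    c=proj(p,[[cx,cy,.05]])[0]*4;x,y=int(c[0]),int(c[1])
    return im[max(0,y-200):y+200,max(0,x-200):x+200]
from scipy.spatial.transform import Rotation as Ro
def goal(pos,rot,st=None):
    st=st or r.get_state();R=Ro.from_quat(st["eef_rot"])
    d=R.inv().apply(np.array(pos)-st["tool_pos"]);w=(R.inv()*rot).as_rotvec(degrees=True)
    return np.round(d,4),np.round(w,2)
E
python3 - <<'E'
from h import *
p=r.snapshot("top");s=r.snapshot("side");y=np.radians(107)
cv2.imwrite("pics/f2.png",np.hstack([box(p,"",y,.483,-.169),box(s,"",y,.483,-.169)]))
st=r.get_state();R0=Ro.from_quat(st["eef_rot"]);print(R0.as_matrix().round(3))
a=np.radians(17);c,sn=np.cos(a),np.sin(a)
R=Ro.from_matrix(np.array([[c,sn,0],[sn,-c,0],[0,0,-1.]]))
print(goal([.483,-.169,.24],R),goal([.483,-.169,.16],R))
E
```

```text
[[ 0.975  0.223  0.   ]
 [ 0.223 -0.975 -0.   ]
 [ 0.     0.    -1.   ]]
(array([ 0.4332, -0.3526, -0.0012]), array([ 0.01, -0.  , -4.12])) (array([ 0.4331, -0.3526,  0.0788]), array([ 0.01, -0.  , -4.12]))
```

View pics/f2.png

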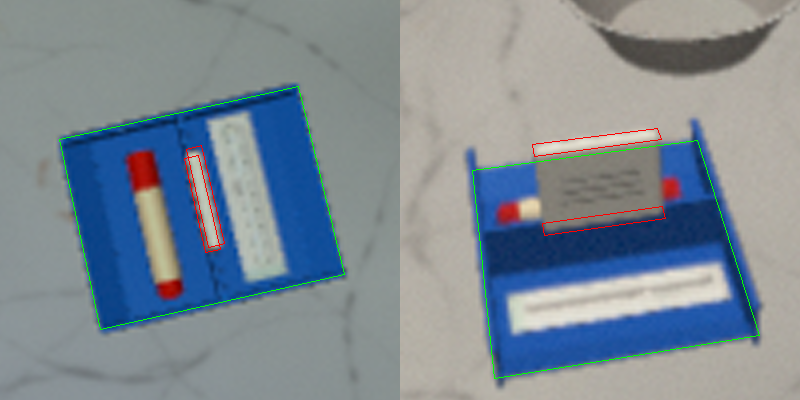

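```bash
python3 - <<'E'
from h import *
p=r.snapshot("top");s=r.snapshot("side")
print(onplane(s,[[290,250],[322,260],[352,262],[278,245]],0).round(3))
for z in(.15,.2,.22):print(z,onplane(p,[[282,145],[312,152],[272,148]],z).round(3).tolist())
E
```

```text
[[ 0.708 -0.255  0.   ]
 [ 0.78  -0.282  0.   ]
 [ 0.849 -0.285  0.   ]
 [ 0.679 -0.24   0.   ]]
0.15 [[0.743, -0.163, 0.15], [0.728, -0.255, 0.15], [0.731, -0.134, 0.15]]
0.2 [[0.727, -0.162, 0.2], [0.712, -0.25, 0.2], [0.715, -0.133, 0.2]]
0.22 [[0.72, -0.161, 0.22], [0.706, -0.247, 0.22], [0.709, -0.133, 0.22]]
```

Request:
carry_out:
  commands:
    - [0.036,-0.029,0,0,0,0]
    - [0.072,-0.059,0,0,0,-1]
    - [0.108,-0.088,0,0,0,-1]
    - [0.144,-0.117,0,0,0,-1]
    - [0.18,-0.147,0,0,0,-2]
    - [0.217,-0.176,0,0,0,-2]
    - [0.253,-0.206,0,0,0,-2]
    - [0.289,-0.235,0,0,0,-3]
    - [0.325,-0.264,0,0,0,-3]
    - [0.361,-0.294,0,0,0,-3.5]
    - [0.397,-0.323,0,0,0,-4.1]
    - [0.433,-0.3526,0,0,0,-4.1]
  fingers: 0
  grip_force: 45

```text
clock: 2.4
tool_pos: [0.484, -0.1675, 0.2389]
eef_rot: [0.989, 0.148, 0.0, 0.0]
contact_force: [0.4, -1.4, -0.6]
opening: 1.0
```

```bash
python3 - <<'E'
from h import *
st=r.get_state();p=r.snapshot("wrist");R=Ro.from_quat(st["eef_rot"]);T=np.eye(4);T[:3,:3]=R.as_matrix();T[:3,3]=st["tool_pos"]
E=T@np.array(p["tool_from_camera"]);p["extrinsics"]=E
print(st["tool_pos"].round(4), r.spot_point(p,"tray_grip")[:2])
im=p["img"].copy()
y=np.radians(107);RR=np.array([[np.cos(y),-np.sin(y)],[np.sin(y),np.cos(y)]])
for z,c in((.097,(0,0,255)),(.035,(0,255,0))):
    P=np.array([(a*.006,b*.038) for a,b in[(1,1),(1,-1),(-1,-1),(-1,1)]])@RR.T+[.483,-.169]
    cv2.polylines(im,[np.int32(proj(p,np.c_[P,[z]*4]))],True,c,1)
cv2.imwrite("pics/w1.png",im)
a=np.radians(17);c,sn=np.cos(a),np.sin(a)
R=Ro.from_matrix(np.array([[c,sn,0],[sn,-c,0],[0,0,-1.]]));print(goal([.483,-.169,.061],R))
E
```

```text
[ 0.484  -0.1675  0.2389] []
(array([-0.0081,  0.0061,  0.1781]), array([-0.13, -0.35,  0.68]))
```

View pics/w1.png

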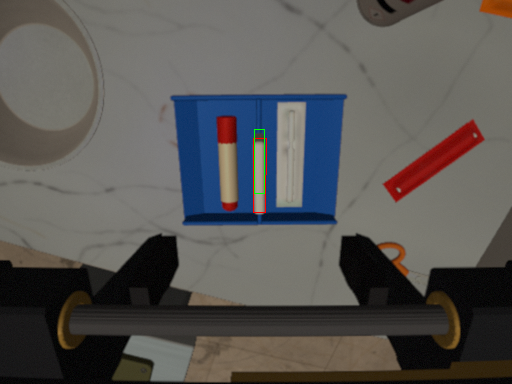

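The wrist view shows the fin at (259,175). It is aligned with the model and centred between the fingers. I'll check that the arm has settled, then descend.

Request:
carry_out:
  commands:
    - [0,0,0.03,0,0,0]
    - [0,0,0.07,0,0,0]
    - [0,0,0.1,0,0,0]
    - [0,0,0.1,0,0,0]
    - [0,0,0.1,0,0,0]

```text
clock: 3.0
tool_pos: [0.4829, -0.1694, 0.1391]
eef_rot: [0.989, 0.147, -0.0, 0.0]
contact_force: [-0.5, 0.2, 0.1]
opening: 1.002
```

```bash
python3 - <<'E'
from h import *
a=np.radians(17);c,sn=np.cos(a),np.sin(a)
R=Ro.from_matrix(np.array([[c,sn,0],[sn,-c,0],[0,0,-1.]]));print(r.get_state()["tool_pos"],goal([.483,-.169,.061],R))
E
```

```text
[ 0.48285859 -0.16937938  0.13906182] (array([ 0.0003, -0.0003,  0.0781]), array([ 0.  ,  0.02, -0.04]))
```

Request:
carry_out:
  commands:
    - [0,0,0.03,0,0,0]
    - [0,0,0.055,0,0,0]
    - [0,0,0.07,0,0,0]
    - [0,0,0.078,0,0,0]
    - [0,0,0.078,0,0,0]
    - [0,0,0.078,0,0,0]

```text
clock: 3.6
tool_pos: [0.4838, -0.1694, 0.062]
eef_rot: [0.989, 0.148, 0.001, 0.0]
contact_force: [-1.0, -0.0, 0.6]
opening: 1.001
```

Request:
carry_out:
  commands:
    - [0,0,0,0,0,0]
    - [0,0,0,0,0,0]
    - [0,0,0,0,0,0]
    - [0,0,0,0,0,0]
    - [0,0,0,0,0,0]
    - [0,0,0,0,0,0]
    - [0,0,0,0,0,0]
    - [0,0,0,0,0,0]
  fingers: 255
  grip_force: 45

```text
clock: 4.4
tool_pos: [0.4828, -0.1691, 0.0607]
eef_rot: [0.989, 0.148, -0.0, 0.0]
contact_force: [-0.3, 0.8, -0.3]
opening: 0.294
```

Request:
carry_out:
  commands:
    - [0,0,0,0,0,0]
    - [0,0,0,0,0,0]
    - [0,0,0,0,0,0]
    - [0,0,0,0,0,0]
    - [0,0,0,0,0,0]
    - [0,0,0,0,0,0]

```text
clock: 5.0
tool_pos: [0.4828, -0.169, 0.0607]
eef_rot: [0.989, 0.148, -0.0, -0.0]
contact_force: [0.3, 0.5, -0.2]
opening: 0.132
```

Request:
carry_out:
  commands:
    - [0,0,-0.004,0,0,0]
    - [0,0,-0.012,0,0,0]
    - [0,0,-0.026,0,0,0]
    - [0,0,-0.044,0,0,0]
    - [0,0,-0.064,0,0,0]
    - [0,0,-0.084,0,0,0]
    - [0,0,-0.102,0,0,0]
    - [0,0,-0.112,0,0,0]
    - [0,0,-0.118,0,0,0]
    - [0,0,-0.12,0,0,0]
    - [0,0,-0.12,0,0,0]

```text
clock: 6.1
tool_pos: [0.4826, -0.169, 0.1805]
eef_rot: [0.989, 0.148, -0.0, -0.0]
contact_force: [-0.4, -0.6, -4.0]
opening: 0.134
```

```bash
python3 - <<'E'
from h import *
s=r.snapshot("side");cv2.imwrite("pics/s3.png",s["img"]);p=r.snapshot("top")
for q in(s,p):print([(d["xyz"],d["p"]) for d in r.spot_point(q,"steel_bowl")])
print(r.get_state()["contact_force"],r.get_state()["moment"])
E
```

```text
[([0.4995, 0.1099, 0.0005], 0.76), ([0.4899, -0.1674, 0.1984], 0.46)]
[([0.5004, 0.1091, -0.0017], 0.87)]
[ 0.12676115 -0.1253951  -2.64344212] [-0.02687362  0.020062    0.02764668]
```

View pics/s3.png

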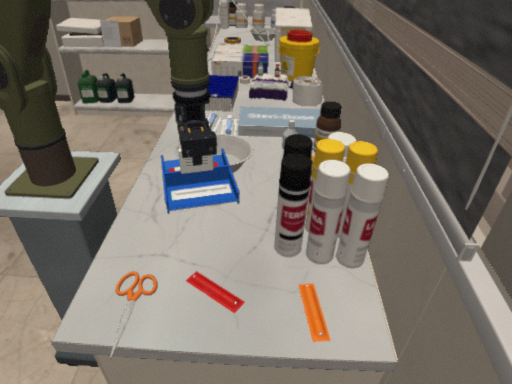

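The side view shows the tray held level at (200,185), with the sachet in the near bay. The bowl hasn't moved. Next is the move across.

Request:
carry_out:
  commands:
    - [0.002,-0.004,0,0,0,0]
    - [0.007,-0.012,0,0,0,0]
    - [0.015,-0.027,0,0,0,0]
    - [0.026,-0.047,0,0,0,0]
    - [0.038,-0.069,0,0,0,0]
    - [0.05,-0.091,0,0,0,0]
    - [0.062,-0.113,0,0,0,0]
    - [0.074,-0.134,0,0,0,0]
    - [0.085,-0.154,0,0,0,0]
    - [0.092,-0.167,0,0,0,0]
    - [0.096,-0.174,0,0,0,0]
    - [0.097,-0.176,0,0,0,0]

```text
clock: 7.5
tool_pos: [0.5243, 0.0285, 0.1806]
eef_rot: [0.989, 0.148, -0.0, -0.0]
contact_force: [0.4, 0.4, -4.1]
opening: 0.13
```

Request:
carry_out:
  commands:
    - [0,0,0,0,0,0]
    - [0,0,0,0,0,0]

```text
clock: 7.7
tool_pos: [0.5239, 0.0262, 0.1807]
eef_rot: [0.989, 0.147, -0.0, 0.0]
contact_force: [-0.4, 0.1, -3.6]
opening: 0.132
```

```bash
python3 - <<'E'
from h import *
st=r.get_state();print(st["tool_pos"],st["q"].round(2),st["opening"])
R=Ro.from_quat(st["eef_rot"]);g=st["tool_pos"]-R.apply([0,0,.019])
g[2]-=.004
for a in(-10,-20,-30,-36,-42):
    Rn=R*Ro.from_euler('x',a,degrees=True);print(a,goal(g+Rn.apply([0,0,.019]),Rn,st))
s=r.snapshot("side");t=r.snapshot("top");cv2.imwrite("pics/s4.png",np.hstack([s["img"][60:260,100:340],t["img"][130:330,120:360]]))
E
```

```text
[0.52393005 0.02617616 0.1806528 ] [-0.08  0.64 -0.09  1.93  0.1   0.57 -1.52] 0.13214861971773098
-10 (array([0.    , 0.0033, 0.0037]), array([-10.,   0.,  -0.]))
-20 (array([0.    , 0.0065, 0.0029]), array([-20.,   0.,   0.]))
-30 (array([0.    , 0.0095, 0.0015]), array([-30.,   0.,   0.]))
-36 (array([0.    , 0.0112, 0.0004]), array([-36.,   0.,   0.]))
-42 (array([ 0.    ,  0.0127, -0.0009]), array([-42.,   0.,  -0.]))
```

View pics/s4.png

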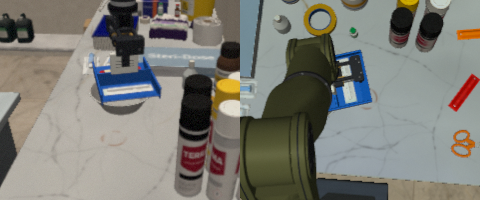

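Request:
carry_out:
  commands:
    - [0,0.001,0.001,-2,0,0]
    - [0,0.002,0.002,-5,0,0]
    - [0,0.003,0.003,-9,0,0]
    - [0,0.004,0.003,-13,0,0]
    - [0,0.006,0.003,-17,0,0]
    - [0,0.007,0.003,-20,0,0]
    - [0,0.007,0.003,-22,0,0]
    - [0,0.007,0.003,-22,0,0]

```text
clock: 8.6
tool_pos: [0.526, 0.0226, 0.1771]
eef_rot: [0.971, 0.146, 0.028, 0.189]
contact_force: [-0.0, 0.3, -3.2]
opening: 0.131
```

```bash
python3 - <<'E'
from h import *
st=r.get_state();print(st["tool_pos"],st["q"].round(2),st["opening"],Ro.from_quat(st["eef_rot"]).as_matrix().round(3).tolist(),st["contact_force"])
s=r.snapshot("side");cv2.imwrite("pics/s5.png",cv2.resize(s["img"][90:230,140:340],None,fx=4,fy=4))
E
```

```text
[0.52600347 0.02258021 0.17707336] [-0.57  0.71  0.34  2.01  0.36  0.49 -1.9 ] 0.1314978198199296 [[0.956, 0.274, 0.11], [0.295, -0.886, -0.358], [-0.001, 0.374, -0.927]] [-1.02141442e-03  2.64328869e-01 -3.19626940e+00]
```

View pics/s5.png

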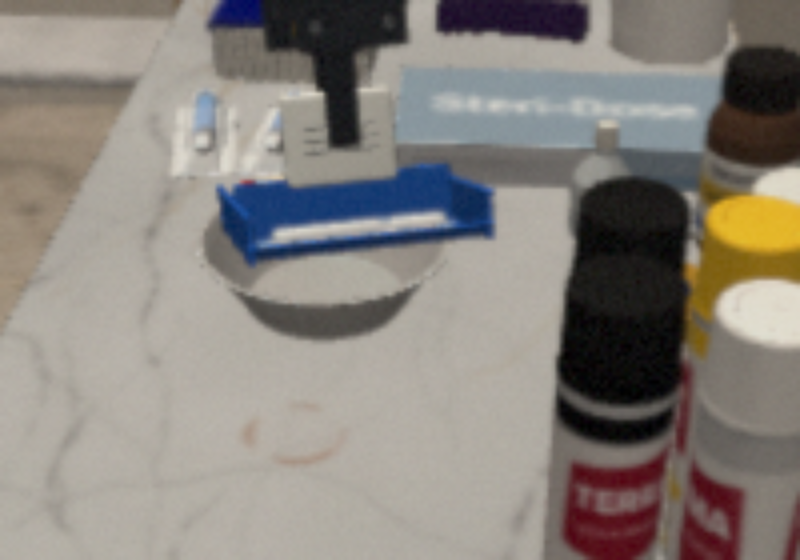

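Request:
carry_out:
  commands:
    - [0,0.001,0,-3,0,0]
    - [0,0.002,0,-7,0,0]
    - [0,0.004,-0.001,-12,0,0]
    - [0,0.005,-0.001,-16,0,0]
    - [0,0.006,-0.001,-19,0,0]
    - [0,0.0065,-0.001,-20,0,0]
    - [0,0.0065,-0.001,-20,0,0]
    - [0,0.0065,-0.001,-20,0,0]
    - [0,0.0065,-0.001,-20,0,0]

```text
clock: 9.55
tool_pos: [0.5281, 0.0146, 0.1816]
eef_rot: [0.924, 0.137, 0.053, 0.354]
contact_force: [0.1, -1.1, -2.6]
opening: 0.133
```

```bash
python3 - <<'E'
from h import *
st=r.get_state();print(st["tool_pos"],st["q"].round(2),st["opening"],Ro.from_quat(st["eef_rot"]).as_matrix().round(3).tolist(),st["contact_force"])
s=r.snapshot("side");cv2.imwrite("pics/s6.png",cv2.resize(s["img"][90:230,140:340],None,fx=4,fy=4))
s=r.snapshot("wrist");cv2.imwrite("pics/w6.png",s["img"])
E
```

```text
[0.52809086 0.01455242 0.18155205] [-0.91  0.9   0.66  2.03  0.5   0.49 -2.17] 0.13334447021904464 [[0.957, 0.215, 0.195], [0.29, -0.712, -0.639], [0.001, 0.668, -0.744]] [ 0.06492192 -1.10254513 -2.61450069]
```

View pics/s6.png

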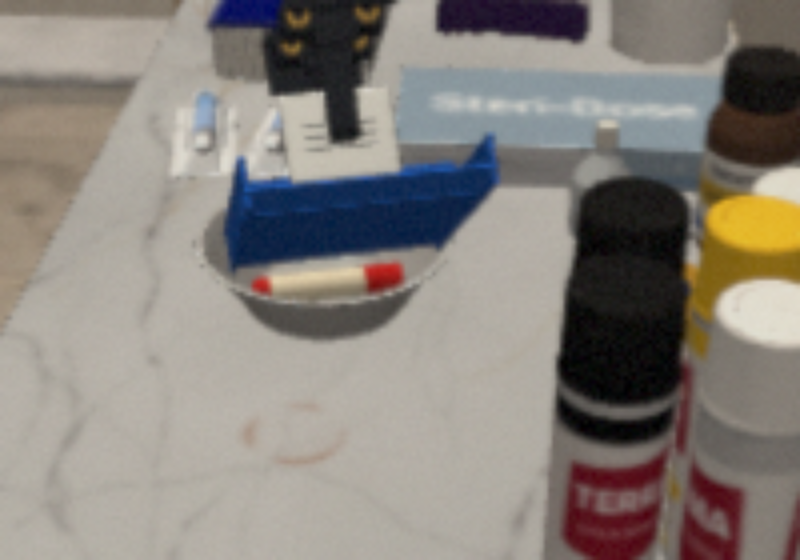

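View pics/w6.png

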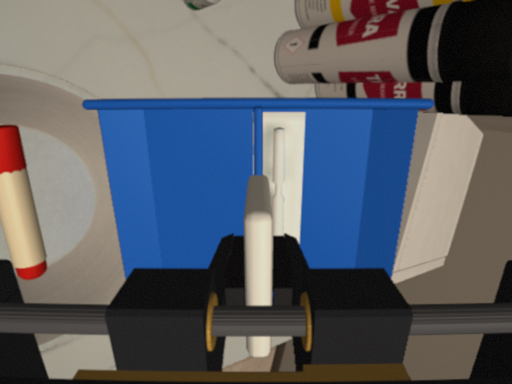

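The crayon is in the bowl at side-crop pixel (325,280), and the sachet is against the divider at wrist pixel (285,180). I'll level the tray.

Request:
carry_out:
  commands:
    - [0,-0.001,0,3,0,0]
    - [0,-0.002,0,7,0,0]
    - [0,-0.004,0,12,0,0]
    - [0,-0.006,-0.001,17,0,0]
    - [0,-0.007,-0.001,22,0,0]
    - [0,-0.009,-0.002,27,0,0]
    - [0,-0.01,-0.003,32,0,0]
    - [0,-0.011,-0.004,36,0,0]
    - [0,-0.012,-0.004,39,0,0]
    - [0,-0.0125,-0.005,41,0,0]
    - [0,-0.0127,-0.005,42,0,0]
    - [0,-0.0127,-0.005,42,0,0]

```text
clock: 10.85
tool_pos: [0.524, 0.026, 0.1763]
eef_rot: [0.989, 0.146, -0.0, 0.0]
contact_force: [-0.5, -0.8, -3.0]
opening: 0.131
```

```bash
python3 - <<'E'
from h import *
st=r.get_state();print(st["tool_pos"],st["q"].round(2),Ro.from_quat(st["eef_rot"]).as_matrix().round(3).tolist(),st["contact_force"])
a=np.radians(17);c,sn=np.cos(a),np.sin(a)
R=Ro.from_matrix(np.array([[c,sn,0],[sn,-c,0],[0,0,-1.]]));print(goal([.483,-.169,.18],R))
E
```

```text
[0.52401488 0.02601421 0.1763471 ] [-0.08  0.65 -0.1   1.93  0.12  0.56 -1.53] [[0.957, 0.29, -0.0], [0.29, -0.957, -0.001], [-0.001, 0.001, -1.0]] [-0.54576055 -0.8344601  -3.00972633]
(array([-0.0957,  0.1748, -0.0034]), array([ 0.05,  0.04, -0.17]))
```

Request:
carry_out:
  commands:
    - [-0.001,0.002,0,0,0,0]
    - [-0.005,0.009,0,0,0,0]
    - [-0.012,0.022,0,0,0,0]
    - [-0.023,0.042,0,0,0,0]
    - [-0.035,0.064,0,0,0,0]
    - [-0.047,0.086,0,0,0,0]
    - [-0.059,0.108,0,0,0,0]
    - [-0.071,0.13,0,0,0,0]
    - [-0.083,0.151,0,0,0,0]
    - [-0.091,0.166,0,0,0,0]
    - [-0.095,0.173,0,0,0,0]
    - [-0.0957,0.1748,0,0,0,0]

```text
clock: 12.05
tool_pos: [0.4828, -0.1689, 0.1762]
eef_rot: [0.989, 0.147, -0.0, 0.0]
contact_force: [-0.3, -0.2, -2.8]
opening: 0.13
```

Request:
carry_out:
  commands:
    - [0,0,0.005,0,0,0]
    - [0,0,0.015,0,0,0]
    - [0,0,0.03,0,0,0]
    - [0,0,0.048,0,0,0]
    - [0,0,0.066,0,0,0]
    - [0,0,0.082,0,0,0]
    - [0,0,0.094,0,0,0]
    - [0,0,0.102,0,0,0]
    - [0,0,0.106,0,0,0]
    - [0,0,0.107,0,0,0]
    - [0,0,0.107,0,0,0]

```text
clock: 13.15
tool_pos: [0.484, -0.1674, 0.0696]
eef_rot: [0.989, 0.148, 0.0, 0.0]
contact_force: [0.3, 1.1, -2.8]
opening: 0.132
```

```bash
python3 - <<'E'
from h import *
st=r.get_state();print(st["tool_pos"],Ro.from_quat(st["eef_rot"]).as_matrix().round(3).tolist(),st["contact_force"])
s=r.snapshot("side");cv2.imwrite("pics/s7.png",cv2.resize(s["img"][110:290,120:340],None,fx=3,fy=3))
E
```

```text
[ 0.48398884 -0.16743427  0.06956663] [[0.956, 0.292, 0.001], [0.292, -0.956, -0.0], [0.001, 0.0, -1.0]] [ 0.27204539  1.08925974 -2.78449161]
```

View pics/s7.png

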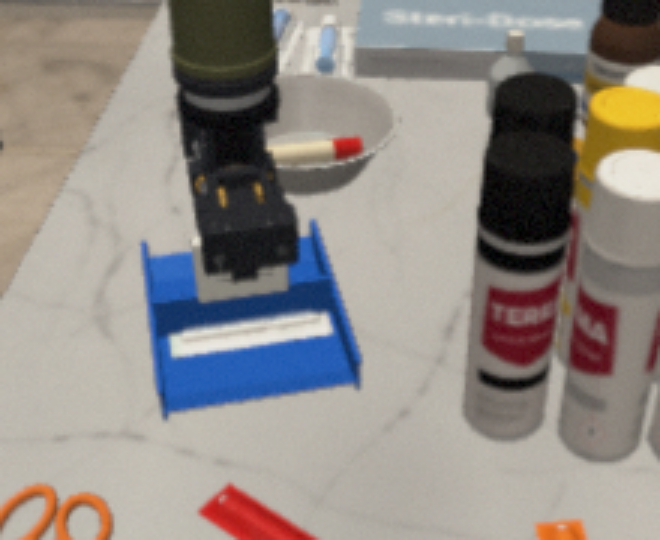

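The crayon is in the bowl, the sachet is in its bay and the tray hangs level. I'll lower it the last 8 mm.

Request:
carry_out:
  commands:
    - [0,0,0.002,0,0,0]
    - [0,0,0.004,0,0,0]
    - [0,0,0.006,0,0,0]
    - [0,0,0.007,0,0,0]
    - [0,0,0.008,0,0,0]
    - [0,0,0.0085,0,0,0]
    - [0,0,0.0085,0,0,0]
    - [0,0,0.0085,0,0,0]

```text
clock: 14.0
tool_pos: [0.4837, -0.1674, 0.0608]
eef_rot: [0.989, 0.148, 0.0, 0.0]
contact_force: [0.5, -0.2, -2.8]
opening: 0.131
```

Request:
carry_out:
  commands:
    - [0,0,0.0004,0,0,0]
    - [0,0,0.0008,0,0,0]
    - [0,0,0.001,0,0,0]
    - [0,0,0.001,0,0,0]

```text
clock: 14.4
tool_pos: [0.4838, -0.1674, 0.0607]
eef_rot: [0.989, 0.148, 0.0, 0.0]
contact_force: [-2.3, 0.5, 6.5]
opening: 0.131
```

Contact shows as +6.5 N upward. I'll release the grip.

Request:
carry_out:
  commands:
    - [0,0,-0.0005,0,0,0]
    - [0,0,-0.0005,0,0,0]
    - [0,0,-0.0005,0,0,0]
    - [0,0,-0.0005,0,0,0]
    - [0,0,-0.0005,0,0,0]
    - [0,0,-0.0005,0,0,0]
    - [0,0,-0.0005,0,0,0]
    - [0,0,-0.0005,0,0,0]
    - [0,0,-0.0005,0,0,0]
    - [0,0,-0.0005,0,0,0]
    - [0,0,-0.0005,0,0,0]
    - [0,0,-0.0005,0,0,0]
  fingers: 0

```text
clock: 15.6
tool_pos: [0.4837, -0.1674, 0.0603]
eef_rot: [0.989, 0.148, -0.0, 0.0]
contact_force: [-0.3, -0.3, 0.1]
opening: 0.996
```

Request:
carry_out:
  commands:
    - [0,0,-0.01,0,0,0]
    - [0,0,-0.03,0,0,0]
    - [0,0,-0.06,0,0,0]
    - [0,0,-0.09,0,0,0]
    - [0,0,-0.12,0,0,0]
    - [0,0,-0.15,0,0,0]
    - [0,0,-0.17,0,0,0]
    - [0,0,-0.18,0,0,0]
    - [0,0,-0.18,0,0,0]
    - [0,0,-0.18,0,0,0]

```text
clock: 16.6
tool_pos: [0.4831, -0.1673, 0.2397]
eef_rot: [0.989, 0.148, -0.001, -0.0]
contact_force: [1.5, 1.0, 0.0]
opening: 0.998
```

```bash
python3 - <<'E'
from h import *
st=r.get_state();print(st["clock"],st["tool_pos"],st["contact_force"],st["opening"])
s=r.snapshot("side");a=cv2.resize(s["img"][110:290,120:340],None,fx=3,fy=3);cv2.imwrite("pics/s8.png",a)
w=r.snapshot("wrist");cv2.imwrite("pics/w8.png",w["img"])
for l in("crayon","sachet_mid","split_tray","steel_bowl"):print(l,[(np.round(d["xyz"],3).tolist(),round(d["p"],2)) for d in r.spot_point(s,l)])
E
```

```text
16.6 [ 0.48310483 -0.16729111  0.23972956] [1.50981    1.00585765 0.03582364] 0.9982913283875049
crayon [([0.504, 0.101, 0.011], 0.77)]
sachet_mid [([0.542, -0.386, 0.006], 0.97), ([0.489, -0.181, 0.009], 0.94), ([0.75, -0.418, 0.002], 0.55)]
split_tray [([0.48, -0.167, -0.0], 0.77)]
steel_bowl [([0.503, 0.106, -0.002], 0.67)]
```

View pics/s8.png

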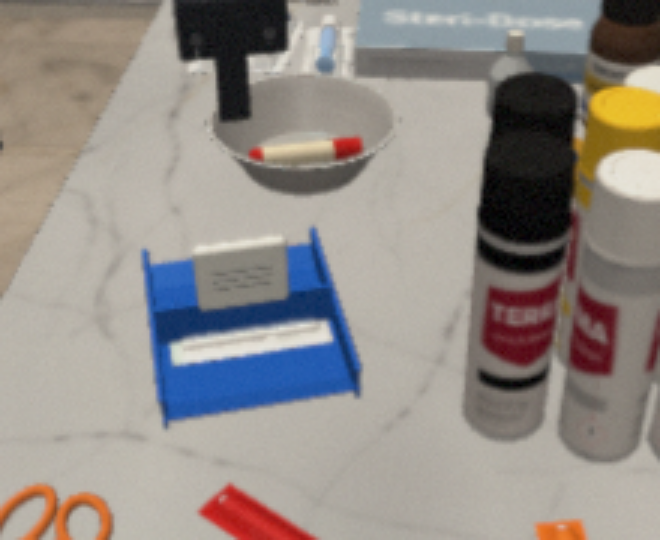

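View pics/w8.png

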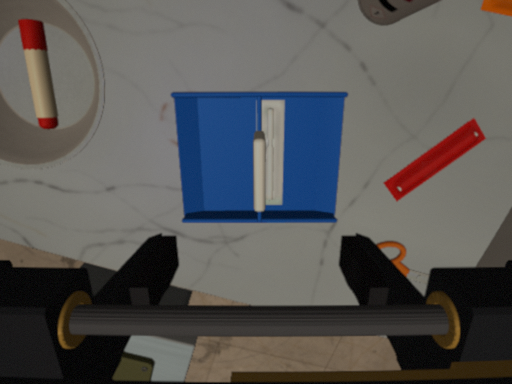

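The pictures show the crayon in the bowl (wrist pixel (40,75)), the sachet in its bay at (272,150) and the tray upright and clear of everything.

```bash
python3 -c "
from plant import r
print(r.finish_job())"
```

```text
the job is handed in; nothing more can be done
None
```

The job is done and handed in at about 17 s on the robot's clock. I gripped the tray by its white fin, moved it to the bowl and tilted it 42°, and the crayon rolled in without being gripped. I then levelled the tray, set it down about where it started, let go and moved the arm clear.

- **Crayon:** the last side and wrist pictures show it lying in the bowl, at about (0.504, 0.101). The bowl reads about (0.503, 0.106), so it has hardly moved.
- **Sachet:** it is in its own bay, resting against the divider.
- **Tray:** it stands upright at about (0.48, -0.167), clear of the bowl. The gripper was open and about 0.24 m up at hand-in.
- **Forces:** the highest wrist reading at the end of any move was about 7 N, when the tray touched down.

No check failed. The last side picture also gave two extra sachet detections, at the spots of the red and orange strips lying on the worktop. I took those for the look-alikes and left them alone.

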